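# Find where the hatch binds and set the stop short of it

## Robot

A 6-joint arm with a two-finger parallel gripper is mounted at the origin on a cart in front of the work surface, level with it; the furniture and walls round the work are solid. World frame = base frame: x ahead of the robot, y to its left, z up, the work surface at z = 0. Lengths are in mm, angles in rad, forces in N, time in s.
With the tool pointing down it reaches from about 275 to 725 mm from the base axis. Payload 5.6 kg.
Tool frame: the origin (TCP) lies at the very end of the fingers, on their centre line; the grasp point (between the pads) lies 19 mm behind it (env.grip_depth is the distance from the TCP to the grasp point, in mm); z points along the fingers, y is the line along which they close (so a half turn about z gives the same grasp; the last joint's range is limited). The gripper opens to 85 mm and grips with 20 to 120 N. Pads are 22 mm wide; open, the fingers measure 114 mm over their backs; the gripper's body (76 mm by 85 mm) begins 54 mm behind the grasp point. The pads swing forward as they close: fully open they stand 13 mm farther back than shut.
Start: joints at [-0.927, 0.255, 0.108, 0, -1.424, -0.285], TCP at [193.152, -514.961, 231.283] pointing down, gripper open.
Joint ranges: [-2.95, 2.95], [-1.21, 1.97], [-1.09, 1.5], [-2.87, 1.71], [-2.94, -0.07], [-3.05, 3.05]. Speed limits (rad/s): [2.57, 2.57, 3.14, 3.14, 3.14, 3.14].

## Interface

Orientations are given as a 3x3 rotation matrix whose columns are the frame's x, y, z axes.
In Python, from plant import status, eyes, hand_in, nets, env gives the robot as it stands.
- The arm moves only by the shell command python3 -m creep 'ROWS'. ROWS is a JSON object of lists of equal length, an entry for each row: "xyz": the shift along the world's x, y, z scaled (see below), a list of three; "turn": the turn, a rotation vector about the world's x, y, z scaled (see below), a list of three; "hand": the closure, from 0 (fully open) to 1 (shut). A call has 1 to 20 rows; each row shifts and turns the commanded pose from where the row before left it; what a row does not reach is not made up. The controller multiplies each number of a shift by 25 mm and each number of a turn by pi rad. A row lasts 1/8 s, in which the tool goes at most 62.5 mm and 10.7 degrees, less where a joint would pass 70% of its speed; a pose out of reach is approached as far as the arm can. A call with a number of a shift or a turn outside -1 to 1 is refused whole. A call with a gripper value outside its range is refused whole. The fingers move at their own pace and stop on an object; the grip force is fixed at half the most. Time passes only in rows, so rows that do not move let the fingers close. It gives the time, the measured TCP pose, the force, the opening and the grip force at its end, in the units of the state.
- status.read_state(): the state, without advancing time (a new reading comes with each control period).
- eyes.grab_frame(name): name is "scene" or "top" or "wrist"; returns a dict with "color" (420x560x3 uint8, red, green, blue), "fx", "fy", "cx", "cy" (pixels), "k1" (the pictures are not rectified: a ray, as slopes to the right and down, at radius r is drawn at 1 + k1 r^2 times it, then the intrinsics apply), "R" (3x3) and "t" (3): a world point X has camera coordinates R X + t. Camera axes: x right, y down, z forward; pixel columns grow to the right and rows downward; lengths in mm; the calibration is good to about 2 mm. A picture is of the moment at which its call begins. There is no depth.
- hand_in(): hands the job in; it is judged then, once.
Trained networks look in a picture, given as the dict that the camera call returned (one of the last four; its "shot" number tells which), for a name from the list of things; names that differ only in an ending like _2 or _b are one class to them, and where a whole thing is asked for, a point or a joint stands for the part that bears it (a point fixed in the world has none). Each returns a list of dicts, best first, with "confidence" (0 to 1); they miss things now and then, are a little off and sometimes report something else, mostly with a low value. They report only what shows in the picture. A call takes as long as a camera call.
- nets.boxes_of(picture, label): "position" ([column, row] as shares, 0 to 1, of the picture: columns of its width, rows of its height, amid what is visible of it).
- nets.outline_of(picture, label): "region" (420x560 bool, what is visible of it) and "position" ([column, row] as shares, 0 to 1, of the picture: columns of its width, rows of its height, amid what is visible of it).
The state is a dict: "time": time; "q": joint angles; "qvel": joint speeds; "effort": joint torques, N m; "ee_pos": TCP position; "eef_rot": TCP orientation; "contact_force": force on the tool from outside, world axes, zero at the start; "moment": the same for the moment, N m; "width": opening from 0.0 (shut) to 1.0 (fully open); "grip_force": force on a finger pad.
Only numpy, scipy, OpenCV 4.12 (cv2) and the standard library are available. Lean on these libraries where they do the work, as an engineer would, in place of code of your own. Each camera call takes 0.05 s, during which the arm holds its last target. There are 200 camera calls.

## Task

The sliding hatch of the strip keeper binds somewhere on its way shut. Slide it gently toward closed until you feel it go tight, without forcing it, and back it off about a centimetre so that it runs free again; then slide the black stop on the rear bar up against the hatch's lug, leaving the hatch where it is, so that nobody runs it into the tight spot. Leave the things around it alone.

Things in the scene. Friction and masses are not known exactly. Their poses are not given: they have to be found in the camera images.
- keeper: Low white fixed case, 130 x 300 x 68 mm; origin: centre of its underside. Its y axis runs along the slide, toward closed; x points from the front guide (closed aluminium channel, 68 mm high) to the rear guide bar (60 mm high). The tight spot is hidden in the front channel, its start anywhere between 55 and 115 mm of hatch travel.
- hatch (a joint): Travel of the grey hatch along the keeper's +y, m: 0 fully open, 0.14 fully shut. Starts between 0 and 0.03; elsewhere stays where it is left; free drag 2 to 4 N. At the tight spot the resistance climbs by about 2 N per mm of further travel on top of that drag; more than 12 N on top of the drag is forcing it, and if let go there it springs back.
- hatch_grip (a point): Point to grip on the hatch: centre of its upright fin, 44 mm along x, 14 mm thick along y, top 10 mm above this point, 33 mm above the hatch's underside. The hatch plate (100 x 140 x 5 mm) has its upper face 28 mm below this point; the fin's foot (22 mm along y) ends 23 mm below it. Axes as the keeper's.
- hatch_lug_face (a point): Middle of the face (looking to the keeper's +y) of the lug that sticks out from the middle of the hatch over the rear bar; the lug is 12 mm long in y, its top 72 mm above the worktop. The stop comes up against this face. Axes as the keeper's.
- stop (a joint): Travel of the stop along the rear bar, in m, growing toward the hatch's lug (the keeper's -y); starts between 0 and 0.02, range 0 to 0.15; 1 to 1.5 N of drag; stays where it is left. Stop and lug are solid to one another; a push of 3 N or more by the stop on the lug can move the hatch.
- stop_grip (a point): Point to grip on the black stop: its upright block, 20 mm along x, 14 mm along y, top 11 mm above this point; 102 mm above the worktop. Axes as the keeper's.
- stop_face (a point): Middle of the stop's face (looking to the keeper's -y) that meets the lug; 7 mm from the stop's middle. Axes as the keeper's.
- lancet_box: Bystander: small printed carton, 95 x 61 x 55 mm; origin at the centre of its underside.
- reagent_vial: Bystander: white capped vial, 42 x 39 x 109 mm, upright; origin at the centre of its underside.
- strip_vial: Bystander: white capped vial, 52 x 48 x 139 mm, upright; origin at the centre of its underside.

How it is judged (in metres and radians):
On the way, in this order (a step that is already met when the one before it is completed fails the run):
1. the hatch has been slid into the tight spot and felt (a binding of about 2 N or more along the slide) (contact force between bind_pad and hatch_nose above 3 N), for 0.1 s.
2. the hatch is backed off 3 to 17 mm from where the binding begins, the stop not yet at its lug (y of bind_pad in the frame of hatch_grip between 0.0575 and 0.0715 m and contact force between bind_pad and hatch_nose below 0.2 N and y of stop_face in the frame of hatch_lug_face above 0.01 m), for 0.2 s.
At the end, for the whole second after the job is handed in: The hatch rests 3 to 17 mm short of where the binding begins and touches the tight spot no more; the stop's face is within 3 mm of the hatch's lug; both at rest and released (y of bind_pad in the frame of hatch_grip between 0.0575 and 0.0715 m and contact force between bind_pad and hatch_nose below 0.2 N and y of stop_face in the frame of hatch_lug_face between -0.002 and 0.003 m and velocity of joint hatch between -0.005 and 0.005 m/s and velocity of joint stop between -0.005 and 0.005 m/s).
It fails at once if the hatch is forced: more than about 13 N of binding along the slide (22 N of contact, ramp pressure included) (contact force between bind_pad and hatch_nose above 22 N).
It fails at once if the lancet box is moved more than 15 mm (distance of lancet_box from where it was at the start of the episode above 0.015 m).
It fails at once if the reagent vial is moved more than 15 mm (distance of reagent_vial from where it was at the start of the episode above 0.015 m).
It fails at once if the strip vial is moved more than 15 mm (distance of strip_vial from where it was at the start of the episode above 0.015 m).
It also fails if it takes over 72 s, if anything falls off the work surface, if the arm or the gripper's body presses on something with over 40 N, if the wrist force passes 120 N, or if a joint passes its speed limit or range.

## Working session

There is one attempt and no reset: what is moved stays moved. The work goes in short steps, Python scripts to look and compute and a shell command to move; the robot and the scene stay as the last step left them, time stands still between calls to the robot, and variables do not carry over. Pictures are saved under pics/ and viewed, at most 10 in all, crops included, and the job is handed in when it is done.

```bash
mkdir -p pics
cat > h.py <<'E'
import numpy as np, cv2
from plant import status, eyes, nets, env
def ray(p,uv):
    K=np.array([[p['fx'],0,p['cx']],[0,p['fy'],p['cy']],[0,0,1.]])
    d=cv2.undistortPoints(np.array([[uv]],float),K,np.array([p['k1'],0,0,0.]))[0,0]
    R=np.array(p['R']);t=np.array(p['t'])
    return -R.T@t, R.T@np.array([d[0],d[1],1.])
def atz(p,uv,z):
    o,d=ray(p,uv); return o+d*(z-o[2])/d[2]
def proj(p,X):
    R=np.array(p['R']);c=R@np.array(X,float)+np.array(p['t']);s=c[:2]/c[2];s=s*(1+p['k1']*(s@s))
    return np.array([p['fx']*s[0]+p['cx'],p['fy']*s[1]+p['cy']])
def save(p,n): cv2.imwrite('pics/'+n+'.png',p['color'][:,:,::-1])
E
python3 - <<'E'
from h import *
np.set_printoptions(precision=1,suppress=True)
for c in ['top','scene']:
    p=eyes.grab_frame(c); save(p,c+'0'); print(c,ray(p,(280,210)))
    for n in ['keeper','hatch','hatch_grip','hatch_lug_face','stop','stop_grip','stop_face','lancet_box','reagent_vial','strip_vial']:
        r=nets.boxes_of(p,n)
        if r:
            uv=np.array(r[0]['position'])*[560,420]; print(n,uv,round(r[0]['confidence'],2), atz(p,uv,{'hatch_grip':90,'stop_grip':102}.get(n,60)))
print(status.read_state())
E
```

```text
top (array([ 383.2, -296.3, 1411.3]), array([ 0.1, -0. , -1. ]))
keeper [286.7 203.2] 0.89 [ 536.6 -317.7   60. ]
hatch [298.6 224.1] 0.96 [ 480.3 -347.5   60. ]
hatch_grip [302.2 223.1] 0.67 [ 480.5 -355.7   90. ]
hatch_lug_face [297.  221.9] 0.68 [ 486.3 -343.5   60. ]
stop [300.8 220.5] 0.15 [ 489.7 -353.5   60. ]
stop_grip [275.5 156.3] 0.5 [ 655.1 -291.3  102. ]
stop_face [370.2 244. ] 0.62 [ 422.8 -534.9   60. ]
lancet_box [373.4 244.5] 0.57 [ 421.3 -543.4   60. ]
reagent_vial [259.9 281.6] 0.47 [ 332.  -242.2   60. ]
strip_vial [184.4 134. ] 0.94 [733. -45.  60.]
scene (array([-342.4, -926.9,  972.1]), array([ 0.6,  0.5, -0.6]))
keeper [307.9 236.6] 0.87 [ 510.3 -363.5   60. ]
hatch [307.7 238.6] 0.65 [ 503.2 -367.8   60. ]
hatch_grip [307.6 239.8] 0.82 [ 471.2 -388.6   90. ]
hatch_lug_face [307.2 238.7] 0.8 [ 502.1 -366.8   60. ]
stop_grip [314.2 195.9] 0.46 [ 629.6 -304.1  102. ]
stop_face [313.5 195.6] 0.7 [ 676.5 -271.4   60. ]
lancet_box [341.8 295.8] 0.64 [ 378.9 -552.9   60. ]
reagent_vial [229.3 255.6] 0.71 [ 326.3 -235.5   60. ]
strip_vial [308.4 239.5] 0.46 [ 501.2 -371.3   60. ]
{'time': 1.1, 'q': array([-0.9,  0.3,  0.1, -0. , -1.4, -0.3]), 'qvel': array([-0., -0., -0., -0.,  0., -0.]), 'effort': array([  0. , -38.6,  23.8,   5.4,  -0. ,   0. ]), 'ee_pos': array([ 193.2, -515. ,  231.3]), 'eef_rot': array([[-0.9, -0.4,  0. ],
       [-0.4,  0.9,  0. ],
       [-0. ,  0. , -1. ]]), 'contact_force': array([0.1, 0.5, 0.1]), 'moment': array([0., 0., 0.]), 'grip_force': 0.0, 'width': 0.9975465689170345}
```

Run:
```python
import cv2
a=cv2.imread('pics/top0.png')[90:320,150:420]; b=cv2.imread('pics/scene0.png')[130:340,190:430]
cv2.imwrite('pics/t1.png',cv2.resize(a,None,fx=2.5,fy=2.5,interpolation=2)); cv2.imwrite('pics/s1.png',cv2.resize(b,None,fx=2.8,fy=2.8,interpolation=2))
```

```text
(no output)
```

View pics/t1.png

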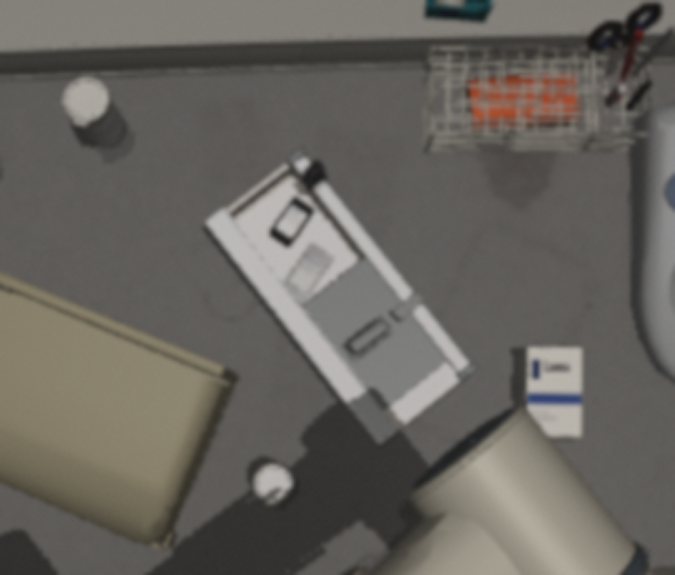

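View pics/s1.png

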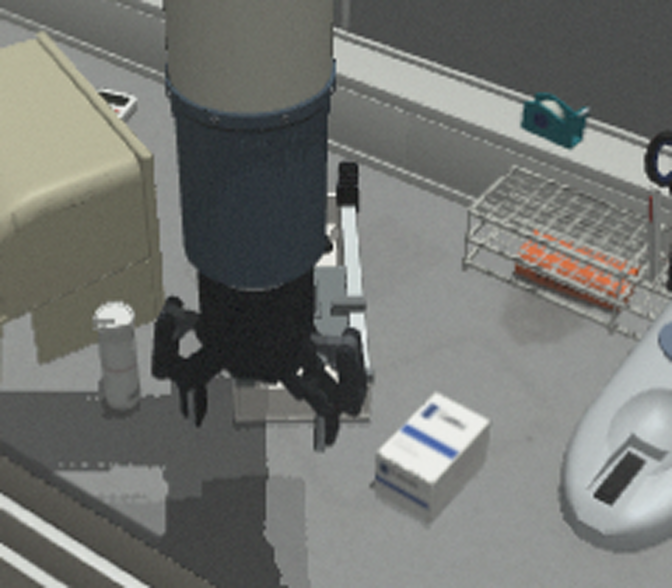

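The top view shows the hatch fin at about (297,224), the lug at about (312,213) and the stop at about (274,159). The slide runs up and to the left, toward closed. In the scene view the gripper hides the hatch, and the box and vials are clear of the keeper.

Run:
```python
from h import *
np.set_printoptions(precision=3,suppress=True)
p=eyes.grab_frame('top')
P=lambda u,v,z: atz(p,(150+u/2.5,90+v/2.5),z)
f0,f1=P(207,222,68),P(380,441,68); r0,r1=P(326,182,60),P(470,370,60)
for a,b in((f0,f1),(r0,r1)): d=a-b; print(a,b,np.degrees(np.arctan2(d[1],d[0])),np.linalg.norm(d))
print('fin',P(367,334,92),'finends',P(348,348,92),P(388,324,92),'lug',P(408,306,72),'stop',P(312,172,105))
print('device',P(230,375,0),P(230,375,200),P(160,545,200))
s=status.read_state();print(s['eef_rot'],p['fx'])
q=eyes.grab_frame('scene')
print([proj(q,P(230,375,z)) for z in (0,100,200,300)], 'corner in scene ~', (190+155/2.8,130+160/2.8))
```

```text
[ 604.43  -176.341   68.   ] [ 369.181 -353.006   68.   ] 36.90536969476165 294.1987902472082
[ 645.682 -303.746   60.   ] [ 441.01  -450.231   60.   ] 35.591630105573564 251.6913364337892
fin [ 479.442 -341.721   92.   ] finends [ 465.502 -321.78    92.   ] [ 489.22  -363.647   92.   ] lug [ 509.2   -386.194   72.   ] stop [ 647.857 -289.284  105.   ]
device [ 444.627 -193.041    0.   ] [ 435.921 -207.682  200.   ] [ 277.555 -138.681  200.   ]
[[-0.936 -0.351 -0.   ]
 [-0.351  0.936  0.   ]
 [ 0.     0.    -1.   ]] 513.5390063751144
[array([246.832, 241.668]), array([245.564, 217.023]), array([244.183, 189.771]), array([242.675, 159.525])] corner in scene ~ (245.35714285714286, 187.14285714285714)
```

```bash
python3 -m creep '{"xyz":[[0.95,0.57,-0.1],[0.95,0.57,-0.1],[0.95,0.57,-0.1],[0.95,0.57,-0.1],[0.95,0.57,-0.1],[0.95,0.57,-0.1],[0.95,0.57,-0.1],[0.95,0.57,-0.1],[0.95,0.57,-0.1],[0.95,0.57,-0.1],[0.95,0.57,-0.1],[0.95,0.57,-0.1],[0,0,0],[0,0,0]],"turn":[[0,0,-0.04],[0,0,-0.04],[0,0,-0.04],[0,0,-0.04],[0,0,-0.04],[0,0,-0.04],[0,0,-0.04],[0,0,-0.04],[0,0,-0.04],[0,0,-0.04],[0,0,-0.012],[0,0,0],[0,0,0],[0,0,0]],"hand":[0,0,0,0,0,0,0,0,0,0,0,0,0,0]}'
python3 - <<'E'
from h import *
np.set_printoptions(precision=3,suppress=True)
p=eyes.grab_frame('wrist'); save(p,'w1'); o,d=ray(p,(280,210)); print(o,d)
for n in ['hatch_grip','hatch_lug_face','hatch']:
    for r in nets.boxes_of(p,n)[:1]:
        uv=np.array(r['position'])*[560,420]; print(n,uv,r['confidence'],atz(p,uv,90))
print(status.read_state()['eef_rot'])
E
```

```text
time: 2.95
ee_pos: [477.9, -344.1, 201.3]
eef_rot: [[-0.594, 0.805, -0.0], [0.805, 0.594, -0.0], [0.0, -0.0, -1.0]]
contact_force: [0.2, -1.0, -0.3]
width: 0.997
grip_force: 0.0
[ 428.441 -276.068  343.911] [ 0.191 -0.273 -0.943]
hatch_grip [283.808 200.382] 0.93 [ 477.397 -340.632   90.   ]
hatch_lug_face [285.992 200.718] 0.76 [ 479.056 -339.779   90.   ]
hatch [283.08 201.39] 0.86 [ 477.433 -341.713   90.   ]
[[-0.593  0.805  0.   ]
 [ 0.805  0.593 -0.   ]
 [-0.     0.    -1.   ]]
```

View pics/w1.png

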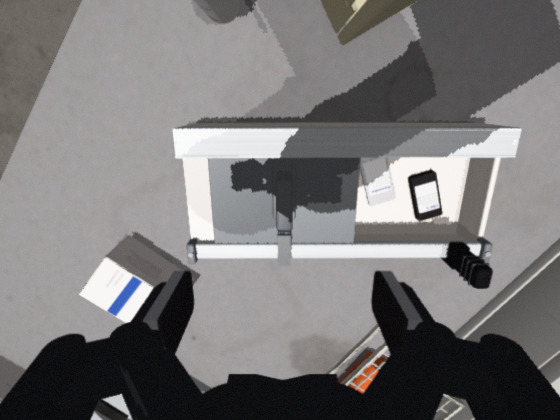

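The wrist view is aligned with the keeper. The fin is at about (285,195), the lug at (285,250), the plate spans columns 208 to 357, and the stop is at (475,268).

Run:
```python
from h import *
np.set_printoptions(precision=1,suppress=True)
p=eyes.grab_frame('wrist')
for z in (45,50,55,60,65,70):
    print(z,np.linalg.norm(atz(p,(211,225),z)-atz(p,(356,225),z)))
print('chan',np.linalg.norm(atz(p,(173,128),68)-atz(p,(521,128),68)))
e=np.array([.805,.593]);
def k(X): return [X[:2]@e, X[:2]@[.593,-.805]]
print('TCP',k(status.read_state()['ee_pos']))
for z in (85,95,105): print('fintop z',z,k(atz(p,(277,172),z)),k(atz(p,(293,172),z)),k(atz(p,(286,232),z)))
print('lug',k(atz(p,(278,250),72)),k(atz(p,(292,250),72)),'stop top',k(atz(p,(482,275),113)))
g=cv2.resize(p['color'][120:300,200:380,::-1],None,fx=3,fy=3,interpolation=2); cv2.imwrite('pics/w2.png',g)
```

```text
45 148.0043653446316
50 145.5305324522868
55 143.05669955994202
60 140.58286666759707
65 138.1090337752523
70 135.6352008829075
chan 297.43303410923306
TCP [np.float64(180.3205847589518), np.float64(560.4836567869897)]
fintop z 85 [np.float64(176.31470737863418), np.float64(534.2705379984591)] [np.float64(189.66251130694116), np.float64(534.2829579628833)] [np.float64(183.97728346207782), np.float64(588.6758490443665)]
fintop z 95 [np.float64(176.48917853667726), np.float64(532.0348729350542)] [np.float64(189.32190122436316), np.float64(532.0468136228334)] [np.float64(183.85606184424458), np.float64(584.3407258783087)]
fintop z 105 [np.float64(176.6636496947204), np.float64(529.7992078716493)] [np.float64(188.9812911417851), np.float64(529.8106692827835)] [np.float64(183.73484022641136), np.float64(580.0056027122511)]
lug [np.float64(176.5517056301476), np.float64(612.9835424797215)] [np.float64(189.91624959808664), np.float64(612.9958846749303)] stop top [np.float64(348.36345152406), np.float64(616.0607502843776)]
```

View pics/w2.png

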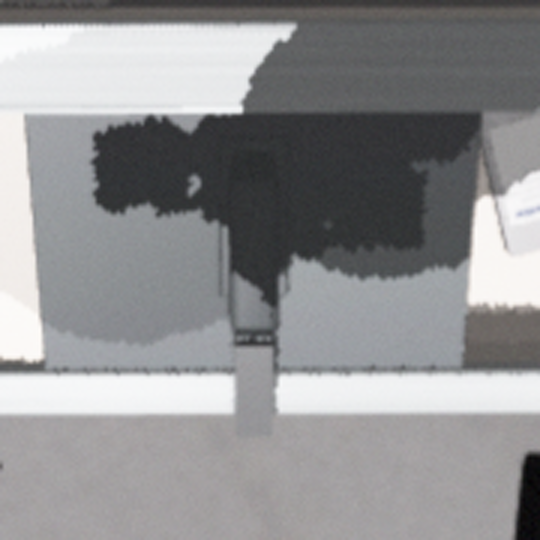

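```bash
python3 -m creep '{"xyz":[[-0.056,0.256,-0.6],[0,0,-0.9],[0,0,-0.9],[0,0,-0.9],[0,0,-0.9],[0,0,-0.7],[0,0,-0.3],[0,0,0],[0,0,0],[0,0,0],[0,0,0],[0,0,0],[0,0,0],[0,0,0]],"turn":[[0,0,0],[0,0,0],[0,0,0],[0,0,0],[0,0,0],[0,0,0],[0,0,0],[0,0,0],[0,0,0],[0,0,0],[0,0,0],[0,0,0],[0,0,0],[0,0,0]],"hand":[0,0,0,0,0,0,0,0,0.6,0.9,1,1,1,1]}'
```

```text
time: 4.95
ee_pos: [476.6, -337.8, 71.7]
eef_rot: [[-0.594, 0.805, -0.0], [0.805, 0.594, -0.0], [-0.0, -0.0, -1.0]]
contact_force: [-1.8, -0.7, 4.3]
width: 0.15
grip_force: 59.1
```

```bash
python3 -m creep '{"xyz":[[0.129,0.095,0],[0.129,0.095,0],[0.129,0.095,0],[0.129,0.095,0],[0.129,0.095,0]],"turn":[[0,0,0],[0,0,0],[0,0,0],[0,0,0],[0,0,0]],"hand":[1,1,1,1,1]}'
python3 - <<'E'
from h import *
s=status.read_state(); print(s['contact_force'],s['contact_force'][:2]@[.805,.593],s['ee_pos'][:2]@[.805,.593],s['ee_pos'][:2]@[.593,-.805])
E
cat > f.py <<'E'
from h import *
s=status.read_state(); print('F',round(s['contact_force'][:2]@[.805,.593],2),'lat',round(s['contact_force'][:2]@[.593,-.805],2),'pos',round(s['ee_pos'][:2]@[.805,.593],2),round(s['ee_pos'][:2]@[.593,-.805],2),'w',s['width'],s['time'])
E
```

```text
time: 5.58
ee_pos: [492.7, -325.8, 71.7]
eef_rot: [[-0.593, 0.805, -0.001], [0.805, 0.593, -0.001], [-0.0, -0.001, -1.0]]
contact_force: [-4.2, -1.1, 5.5]
width: 0.155
grip_force: 59.4
[-4.18432672 -1.1140302   5.48671575] -4.029002921913154 203.41068834326308 554.4745709527072
```

```bash
cat >> f.py <<'E'
import sys; sys.exit(int(s['contact_force'][:2]@[.805,.593] < -7.5))
E
python3 -m creep '{"xyz":[[0.048,0.0356,0],[0.048,0.0356,0]],"turn":[[0,0,0],[0,0,0]],"hand":[1,1]}' >/dev/null && python3 f.py &&
python3 -m creep '{"xyz":[[0.048,0.0356,0],[0.048,0.0356,0]],"turn":[[0,0,0],[0,0,0]],"hand":[1,1]}' >/dev/null && python3 f.py &&
python3 -m creep '{"xyz":[[0.048,0.0356,0],[0.048,0.0356,0]],"turn":[[0,0,0],[0,0,0]],"hand":[1,1]}' >/dev/null && python3 f.py &&
python3 -m creep '{"xyz":[[0.048,0.0356,0],[0.048,0.0356,0]],"turn":[[0,0,0],[0,0,0]],"hand":[1,1]}' >/dev/null && python3 f.py &&
python3 -m creep '{"xyz":[[0.048,0.0356,0],[0.048,0.0356,0]],"turn":[[0,0,0],[0,0,0]],"hand":[1,1]}' >/dev/null && python3 f.py
```

```text
F -3.99 lat -1.73 pos 206.42 554.45 w 0.1494190618963498 5.825
F -2.83 lat -1.53 pos 209.35 554.45 w 0.1542733069701931 6.075
F -3.4 lat -1.73 pos 212.35 554.44 w 0.14951169831893993 6.325
F -3.56 lat -1.23 pos 215.35 554.43 w 0.15152930768582837 6.575
F -2.72 lat -1.86 pos 218.34 554.44 w 0.1500260336995094 6.825
```

```bash
python3 -m creep '{"xyz":[[0.048,0.0356,0],[0.048,0.0356,0]],"turn":[[0,0,0],[0,0,0]],"hand":[1,1]}' >/dev/null && python3 f.py &&
python3 -m creep '{"xyz":[[0.048,0.0356,0],[0.048,0.0356,0]],"turn":[[0,0,0],[0,0,0]],"hand":[1,1]}' >/dev/null && python3 f.py &&
python3 -m creep '{"xyz":[[0.048,0.0356,0],[0.048,0.0356,0]],"turn":[[0,0,0],[0,0,0]],"hand":[1,1]}' >/dev/null && python3 f.py &&
python3 -m creep '{"xyz":[[0.048,0.0356,0],[0.048,0.0356,0]],"turn":[[0,0,0],[0,0,0]],"hand":[1,1]}' >/dev/null && python3 f.py &&
python3 -m creep '{"xyz":[[0.048,0.0356,0],[0.048,0.0356,0]],"turn":[[0,0,0],[0,0,0]],"hand":[1,1]}' >/dev/null && python3 f.py &&
python3 -m creep '{"xyz":[[0.048,0.0356,0],[0.048,0.0356,0]],"turn":[[0,0,0],[0,0,0]],"hand":[1,1]}' >/dev/null && python3 f.py &&
python3 -m creep '{"xyz":[[0.048,0.0356,0],[0.048,0.0356,0]],"turn":[[0,0,0],[0,0,0]],"hand":[1,1]}' >/dev/null && python3 f.py &&
python3 -m creep '{"xyz":[[0.048,0.0356,0],[0.048,0.0356,0]],"turn":[[0,0,0],[0,0,0]],"hand":[1,1]}' >/dev/null && python3 f.py
```

```text
F -3.92 lat -1.64 pos 221.32 554.42 w 0.15351581685735302 7.075
F -3.64 lat -2.24 pos 224.29 554.39 w 0.1527282302853721 7.325
F -2.75 lat -1.7 pos 227.25 554.39 w 0.150400910347624 7.575
F -3.2 lat -1.83 pos 230.28 554.38 w 0.15071615098661237 7.825
F -2.97 lat -0.99 pos 233.25 554.37 w 0.15190323131032654 8.075
F -3.76 lat -1.03 pos 236.25 554.38 w 0.15576117094093334 8.325
F -3.79 lat -2.06 pos 239.28 554.35 w 0.15747188548469127 8.575
F -2.89 lat -1.76 pos 242.21 554.36 w 0.15495141869227747 8.825
```

```bash
python3 -m creep '{"xyz":[[0.048,0.0356,0],[0.048,0.0356,0]],"turn":[[0,0,0],[0,0,0]],"hand":[1,1]}' >/dev/null && python3 f.py &&
python3 -m creep '{"xyz":[[0.048,0.0356,0],[0.048,0.0356,0]],"turn":[[0,0,0],[0,0,0]],"hand":[1,1]}' >/dev/null && python3 f.py &&
python3 -m creep '{"xyz":[[0.048,0.0356,0],[0.048,0.0356,0]],"turn":[[0,0,0],[0,0,0]],"hand":[1,1]}' >/dev/null && python3 f.py &&
python3 -m creep '{"xyz":[[0.048,0.0356,0],[0.048,0.0356,0]],"turn":[[0,0,0],[0,0,0]],"hand":[1,1]}' >/dev/null && python3 f.py &&
python3 -m creep '{"xyz":[[0.048,0.0356,0],[0.048,0.0356,0]],"turn":[[0,0,0],[0,0,0]],"hand":[1,1]}' >/dev/null && python3 f.py &&
python3 -m creep '{"xyz":[[0.048,0.0356,0],[0.048,0.0356,0]],"turn":[[0,0,0],[0,0,0]],"hand":[1,1]}' >/dev/null && python3 f.py &&
python3 -m creep '{"xyz":[[0.048,0.0356,0],[0.048,0.0356,0]],"turn":[[0,0,0],[0,0,0]],"hand":[1,1]}' >/dev/null && python3 f.py &&
python3 -m creep '{"xyz":[[0.048,0.0356,0],[0.048,0.0356,0]],"turn":[[0,0,0],[0,0,0]],"hand":[1,1]}' >/dev/null && python3 f.py
```

```text
F -4.06 lat -0.92 pos 245.23 554.34 w 0.15422070697497228 9.075
F -3.28 lat -0.66 pos 248.2 554.34 w 0.1524449215337642 9.325
F -3.43 lat -1.23 pos 251.2 554.33 w 0.15290797307001416 9.575
F -3.79 lat -1.14 pos 254.2 554.32 w 0.15131611862221614 9.825
F -3.18 lat -1.88 pos 257.2 554.31 w 0.15366699665139838 10.075
F -3.21 lat -1.79 pos 260.16 554.29 w 0.1537665627711798 10.325
F -3.25 lat -1.35 pos 263.16 554.29 w 0.1518052915771944 10.575
F -3.45 lat -1.28 pos 266.15 554.26 w 0.15295883581950137 10.825
```

```bash
python3 -m creep '{"xyz":[[0.048,0.0356,0],[0.048,0.0356,0]],"turn":[[0,0,0],[0,0,0]],"hand":[1,1]}' >/dev/null && python3 f.py &&
python3 -m creep '{"xyz":[[0.048,0.0356,0],[0.048,0.0356,0]],"turn":[[0,0,0],[0,0,0]],"hand":[1,1]}' >/dev/null && python3 f.py &&
python3 -m creep '{"xyz":[[0.048,0.0356,0],[0.048,0.0356,0]],"turn":[[0,0,0],[0,0,0]],"hand":[1,1]}' >/dev/null && python3 f.py &&
python3 -m creep '{"xyz":[[0.048,0.0356,0],[0.048,0.0356,0]],"turn":[[0,0,0],[0,0,0]],"hand":[1,1]}' >/dev/null && python3 f.py &&
python3 -m creep '{"xyz":[[0.048,0.0356,0],[0.048,0.0356,0]],"turn":[[0,0,0],[0,0,0]],"hand":[1,1]}' >/dev/null && python3 f.py &&
python3 -m creep '{"xyz":[[0.048,0.0356,0],[0.048,0.0356,0]],"turn":[[0,0,0],[0,0,0]],"hand":[1,1]}' >/dev/null && python3 f.py
```

```text
F -2.82 lat -1.71 pos 269.12 554.25 w 0.1550020306759305 11.075
F -3.07 lat -1.7 pos 272.12 554.26 w 0.15386907237726496 11.325
F -3.49 lat -1.59 pos 275.09 554.24 w 0.1516648652644966 11.575
F -4.06 lat -1.91 pos 278.07 554.22 w 0.15563001889518321 11.825
F -2.64 lat -2.36 pos 281.08 554.21 w 0.15386094571823616 12.075
F -7.67 lat -0.82 pos 283.5 554.21 w 0.15308375600944674 12.325
```

```bash
python3 -m creep '{"xyz":[[0,0,0],[0,0,0]],"turn":[[0,0,0],[0,0,0]],"hand":[1,1]}' >/dev/null; python3 f.py
```

```text
F -5.0 lat -0.84 pos 283.52 554.22 w 0.15163832475882652 12.575
```

```bash
python3 -m creep '{"xyz":[[0.032,0.0237,0]],"turn":[[0,0,0]],"hand":[1]}' >/dev/null; python3 f.py;python3 -m creep '{"xyz":[[0,0,0],[0,0,0]],"turn":[[0,0,0],[0,0,0]],"hand":[1,1]}' >/dev/null; python3 f.py
```

```text
F -8.16 lat -1.06 pos 283.74 554.21 w 0.14963673009629516 12.7
F -6.22 lat -1.38 pos 283.73 554.21 w 0.1518151345124863 12.95
```

```bash
python3 -m creep '{"xyz":[[-0.0523,-0.0386,0],[-0.0523,-0.0386,0],[-0.0523,-0.0386,0],[-0.0523,-0.0386,0],[-0.0523,-0.0386,0],[-0.0523,-0.0386,0],[-0.0523,-0.0386,0],[-0.0523,-0.0386,0],[0,0,0],[0,0,0],[0,0,0]],"turn":[[0,0,0],[0,0,0],[0,0,0],[0,0,0],[0,0,0],[0,0,0],[0,0,0],[0,0,0],[0,0,0],[0,0,0],[0,0,0]],"hand":[1,1,1,1,1,1,1,1,1,1,1]}' >/dev/null; python3 f.py
```

```text
F 3.28 lat -3.65 pos 273.5 554.28 w 0.15370867727171672 14.325
```

```bash
python3 -m creep '{"xyz":[[-0.0805,-0.0593,0],[0,0,0],[0,0,0]],"turn":[[0,0,0],[0,0,0],[0,0,0]],"hand":[1,1,1]}' >/dev/null; python3 f.py
python3 -m creep '{"xyz":[[0,0,0],[0,0,0],[0,0,0],[0,0,0],[0,0,0.4],[0,0,0.9],[0,0,0.9],[0,0,0.9],[0,0,0.9],[0,0,0.9],[0,0,0]],"turn":[[0,0,0],[0,0,0],[0,0,0],[0,0,0],[0,0,0],[0,0,0],[0,0,0],[0,0,0],[0,0,0],[0,0,0],[0,0,0]],"hand":[0,0,0,0,0,0,0,0,0,0,0]}'
python3 - <<'E'
from h import *
np.set_printoptions(precision=1,suppress=True)
p=eyes.grab_frame('wrist'); save(p,'w3')
for n in ['stop_grip','stop','hatch_grip','hatch_lug_face']:
    for r in nets.boxes_of(p,n)[:2]:
        uv=np.array(r['position'])*[560,420]; print(n,uv,r['confidence'],atz(p,uv,102))
E
```

```text
F 2.96 lat -1.47 pos 270.96 554.27 w 0.1550163687644089 14.7
time: 16.08
ee_pos: [547.1, -286.8, 196.7]
eef_rot: [[-0.593, 0.805, 0.005], [0.805, 0.593, -0.002], [-0.004, 0.003, -1.0]]
contact_force: [0.2, -0.4, 0.3]
width: 1.001
grip_force: 0.0
stop_grip [368.3 267.2] 0.65 [ 637.4 -284.7  102. ]
stop [371.1 266.5] 0.57 [ 638.9 -282.8  102. ]
stop [ 57.5 291. ] 0.54 [ 433.2 -464.7  102. ]
hatch_grip [284.5 207.8] 0.62 [ 548.  -283.9  102. ]
hatch_lug_face [284.1 205.9] 0.71 [ 546.8 -282.8  102. ]
```

View pics/w3.png

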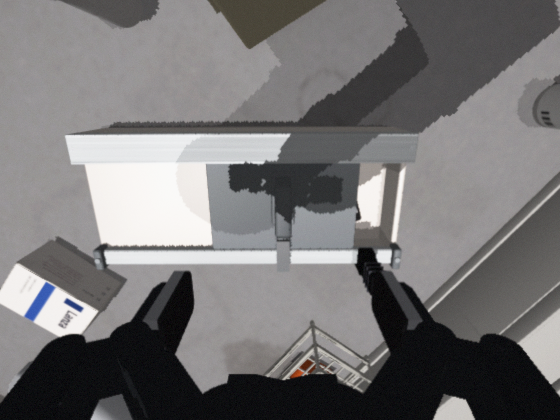

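The hatch stayed where it was released, with its fin at about (284,200). The stop, at about (370,268), is partly behind the right finger, so I'll move over it.

```bash
python3 -m creep '{"xyz":[[0.765,-0.013,0],[0.765,-0.013,0],[0.765,-0.013,0],[0.765,-0.013,0],[0.765,-0.013,0],[0,0,0],[0,0,0]],"turn":[[0,0,0],[0,0,0],[0,0,0],[0,0,0],[0,0,0],[0,0,0],[0,0,0]],"hand":[0,0,0,0,0,0,0]}'
python3 - <<'E'
from h import *
np.set_printoptions(precision=1,suppress=True)
p=eyes.grab_frame('wrist'); save(p,'w4')
k=lambda X:np.array([X[:2]@[.805,.593], X[:2]@[.593,-.805]])
for n in ['stop_grip','stop','hatch_grip','hatch_lug_face']:
    for r in nets.boxes_of(p,n)[:1]:
        uv=np.array(r['position'])*[560,420]; print(n,uv,r['confidence'],k(atz(p,uv,102)))
r=nets.outline_of(p,'stop')
if r: m=r[0]['region']; ys,xs=np.where(m); print(xs.min(),xs.max(),ys.min(),ys.max(),r[0]['confidence'])
for uv in [(260,230),(300,230),(280,200),(280,260)]: print(uv,k(atz(p,uv,113)),k(atz(p,uv,72)))
print(k(status.read_state()['ee_pos']))
E
```

```text
time: 17.2
ee_pos: [641.1, -287.9, 193.3]
eef_rot: [[-0.593, 0.805, -0.001], [0.805, 0.593, 0.0], [0.001, -0.001, -1.0]]
contact_force: [-0.3, -0.4, -0.5]
width: 1.0
grip_force: 0.0
stop_grip [290.2 214. ] 0.65 [352.  613.6]
stop [291.1 213.7] 0.71 [352.7 613.3]
hatch_grip [199.  146.8] 0.77 [284.6 561. ]
hatch_lug_face [199.3 145.8] 0.56 [284.9 560.3]
280 298 195 237 0.58
(260, 230) [328.7 622.6] [325.5 640. ]
(300, 230) [359.3 622.6] [361.7 640. ]
(280, 200) [344.1 598.6] [343.7 611.5]
(280, 260) [343.9 648.3] [343.6 670.5]
[345.5 612.1]
```

View pics/w4.png

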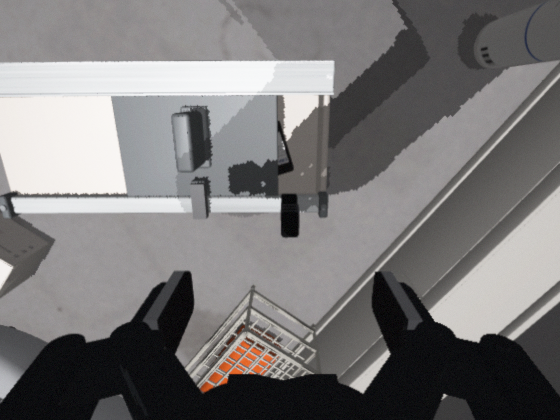

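The stop is at columns 280 to 298 and rows 195 to 237, upright on the bar. The lug is at (200,200), about 75 mm away.

```bash
python3 -m creep '{"xyz":[[0.3,-0.03,-0.2],[0,0,-0.8],[0,0,-0.9],[0,0,-0.9],[0,0,-0.9],[0,0,-0.58],[0,0,0],[0,0,0],[0,0,0],[0,0,0],[0,0,0],[0,0,0],[0,0,0]],"turn":[[0,0,0],[0,0,0],[0,0,0],[0,0,0],[0,0,0],[0,0,0],[0,0,0],[0,0,0],[0,0,0],[0,0,0],[0,0,0],[0,0,0],[0,0,0]],"hand":[0,0,0,0,0,0,0,0.6,0.9,1,1,1,1]}'; python3 f.py
```

```text
time: 19.12
ee_pos: [649.2, -288.7, 87.3]
eef_rot: [[-0.593, 0.805, 0.0], [0.805, 0.593, -0.0], [-0.001, 0.0, -1.0]]
contact_force: [-1.3, 0.2, 3.8]
width: 0.153
grip_force: 59.3
F -0.89 lat -0.9 pos 351.38 617.39 w 0.15315656087299745 19.125
```

```bash
python3 -m creep '{"xyz":[[-0.129,-0.095,0],[-0.129,-0.095,0],[-0.129,-0.095,0],[-0.129,-0.095,0],[-0.129,-0.095,0],[-0.129,-0.095,0],[-0.129,-0.095,0],[-0.129,-0.095,0],[-0.129,-0.095,0],[-0.129,-0.095,0],[-0.129,-0.095,0],[-0.129,-0.095,0],[-0.129,-0.095,0],[-0.129,-0.095,0],[-0.129,-0.095,0],[0,0,0]],"turn":[[0,0,0],[0,0,0],[0,0,0],[0,0,0],[0,0,0],[0,0,0],[0,0,0],[0,0,0],[0,0,0],[0,0,0],[0,0,0],[0,0,0],[0,0,0],[0,0,0],[0,0,0],[0,0,0]],"hand":[1,1,1,1,1,1,1,1,1,1,1,1,1,1,1,1]}'; python3 f.py
python3 - <<'E'
from h import *
p=eyes.grab_frame('wrist'); cv2.imwrite('pics/w5.png',cv2.resize(p['color'][120:330,180:390,::-1],None,fx=2.8,fy=2.8,interpolation=2))
E
```

```text
time: 21.12
ee_pos: [600.4, -324.9, 87.3]
eef_rot: [[-0.593, 0.805, 0.0], [0.805, 0.593, -0.001], [-0.001, -0.0, -1.0]]
contact_force: [-0.8, 1.6, 6.5]
width: 0.151
grip_force: 59.8
F 0.29 lat -1.73 pos 290.72 617.57 w 0.15060050224190985 21.125
```

View pics/w5.png

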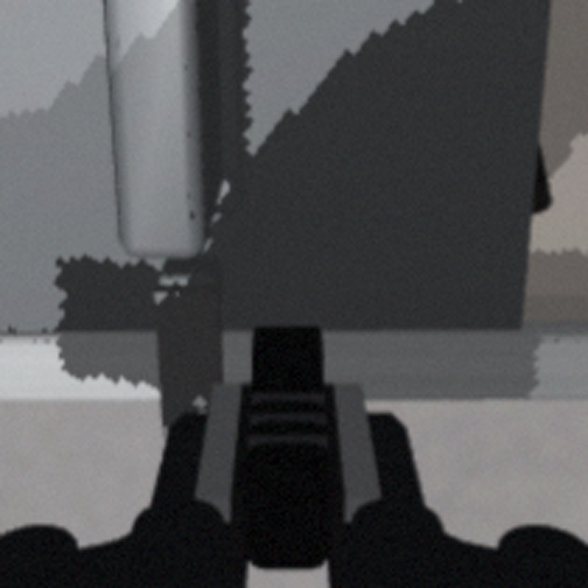

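The gap between the lug (crop column 223) and the stop (253) is about 6 mm, which agrees with the computed 6.7 mm.

```bash
python3 -m creep '{"xyz":[[-0.0322,-0.0237,0],[-0.0322,-0.0237,0],[-0.0322,-0.0237,0],[-0.0322,-0.0237,0],[0,0,0]],"turn":[[0,0,0],[0,0,0],[0,0,0],[0,0,0],[0,0,0]],"hand":[1,1,1,1,1]}' >/dev/null; python3 f.py
python3 -m creep '{"xyz":[[-0.0161,-0.0119,0],[-0.0161,-0.0119,0]],"turn":[[0,0,0],[0,0,0]],"hand":[1,1]}' >/dev/null; python3 f.py
python3 - <<'E'
from h import *
p=eyes.grab_frame('wrist'); cv2.imwrite('pics/w6.png',cv2.resize(p['color'][200:310,220:330,::-1],None,fx=5,fy=5,interpolation=2))
E
```

```text
F 1.0 lat -0.95 pos 287.3 617.58 w 0.15318069643972765 21.8
F 2.09 lat -0.56 pos 286.4 617.6 w 0.14793629612828432 22.05
```

View pics/w6.png

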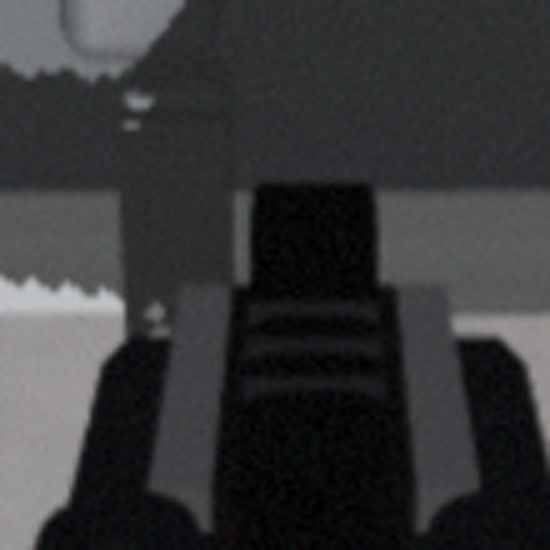

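The gap is about 2 mm now: lug edge at crop column 235, stop edge at 253. I'll close most of the rest.

```bash
python3 -m creep '{"xyz":[[-0.0161,-0.0119,0],[-0.0161,-0.0119,0]],"turn":[[0,0,0],[0,0,0]],"hand":[1,1]}' >/dev/null; python3 f.py
python3 -m creep '{"xyz":[[-0.0161,-0.0119,0],[0,0,0]],"turn":[[0,0,0],[0,0,0]],"hand":[1,1]}' >/dev/null; python3 f.py
python3 - <<'E'
from h import *
p=eyes.grab_frame('wrist'); cv2.imwrite('pics/w7.png',cv2.resize(p['color'][200:310,220:330,::-1],None,fx=5,fy=5,interpolation=2))
g=p['color'][244:254,255:285].mean((0,2)); print(g.round())
E
```

```text
F 1.75 lat -1.61 pos 285.46 617.59 w 0.15517676273383993 22.35
F 1.56 lat -1.07 pos 284.86 617.62 w 0.1517300243430567 22.6
[46. 46. 45. 45. 45. 44. 45. 46. 46. 44. 46. 45. 45. 46. 41. 19. 10.  7.
  5.  8.  8.  7.  8.  7.  8.  7.  8.  7.  7.  8.]
```

```bash
python3 -m creep '{"xyz":[[0,0,0],[0,0,0],[0,0,0],[0,0,0],[0,0,0.4],[0,0,0.9],[0,0,0.9],[0,0,0.9],[0,0,0.9],[0,0,0]],"turn":[[0,0,0],[0,0,0],[0,0,0],[0,0,0],[0,0,0],[0,0,0],[0,0,0],[0,0,0],[0,0,0],[0,0,0]],"hand":[0,0,0,0,0,0,0,0,0,0]}'
python3 - <<'E'
from h import *
p=eyes.grab_frame('wrist'); cv2.imwrite('pics/w8.png',cv2.resize(p['color'][130:290,220:360,::-1],None,fx=3.7,fy=3.7,interpolation=2))
E
```

```text
time: 23.9
ee_pos: [596.6, -328.7, 190.0]
eef_rot: [[-0.593, 0.805, 0.005], [0.805, 0.593, -0.002], [-0.005, 0.003, -1.0]]
contact_force: [-0.3, 1.2, 0.2]
width: 0.999
grip_force: 0.0
```

View pics/w8.png

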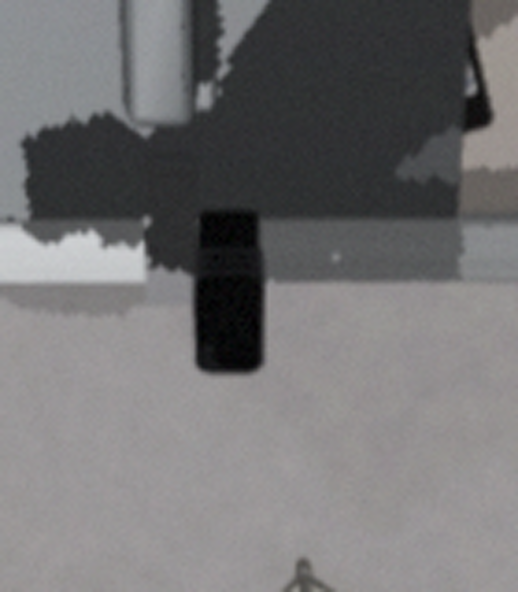

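The stop (left edge at crop column 200) sits against the lug with no visible gap, and the gripper is clear.

```bash
python3 -c "
from plant import hand_in
print(hand_in())"
```

```text
the job is handed in; nothing more can be done
None
```

I handed the job in without a verdict coming back: I felt the hatch tighten (about 5 N over its drag), backed it off about 10 mm, and slid the stop up against its lug with no visible gap; the box and vials were not touched.

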